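# Close the slide rack's keeper bar and take the rack out of its loading dock

### The job

The slide rack in the loading dock is full and ready to be taken out. Swing its hinged keeper bar down over the slides until it snaps in under the spring clip, then pinch the two blue side catches together and lift the rack straight up out of the dock, leaving the bottle, vial and tweezers beside it where they are. Finish while holding the rack by its squeezed catches, level and still about 10 cm above the dock, with the bar still shut.

Things in the scene. Friction and masses are not known exactly. Their poses are not given: they have to be found in the camera images.
- dock: Fixed loading dock: pale plate 156 (x) by 104 (y) mm, top 14 mm up; origin at its underside's centre on the worktop, +x away from the robot within 0.5 rad. Two dark latch posts at x -15 to 15, 36 to 42 mm to +y and -y of the centre, have inward lips (underside 54.5, top 59 mm above the worktop) that hold the catches down. All else on it is under 27 mm high.
- rack: Pale microscope-slide rack, about 0.27 kg, in the dock, axes as the dock's; origin at its underside's centre, on the plate (14 mm above the worktop) over the dock's origin. 108 (x) by 34 (y) mm, walls 48, ends 60 high; 12 fixed slides reach 80; spring clip at its -x end reaches 101. Hooked under the lips it lifts no more than 1 mm; 1 mm of sideways play.
- keeper (a joint): Angle of the steel keeper bar, rad: 0 = shut, lying over the slide tops; grows as its near (-x) end swings up, to 1.5. Starts open at 0.6 to 1.1 and stays where it is left. Between 0.11 and 0.05 its end pushes back the spring clip (4 to 6 N down on its blue pad; 10 N is ample); past that it snaps to 0 and is held.
- keeper_hinge (a point): Hinge axis of the keeper bar (along the rack's y), 44 mm to +x of the rack's centre and 84 mm above its underside. The bar is 12 mm wide, 4 mm thick; its round end is 92 mm from this axis.
- keeper_pad (a point): Centre of the upper face of the bar's blue thumb pad (24 mm along the bar, 16 mm wide), 68 mm from the hinge along the bar and 7 mm off the bar's middle plane. x runs along the bar to the hinge, z is the face's normal (up when shut). Shut, it lies 24 mm to -x of the rack's centre, 91 mm above its underside. Push here from the +z side and follow the arc down.
- catch_left (a joint): Angle of the blue sprung catch on the rack's +y side, rad: 0 = out, its nose hooked under the dock's lip; 0.14 = pinched fully in against its stop (to 0.16 under a hard grip). The nose is clear of the lip from about 0.08. It springs back when let go; full travel takes about 7 N at the pad.
- catch_right (a joint): The same for the blue catch on the rack's -y side.
- catch_left_pad (a point): Centre of the outer face of the +y catch's ribbed pad (22 mm wide in x, 24 high), at the rack's x = 0, 31.5 mm from its centre line, 72 mm above its underside (86 above the worktop). Pinched fully in: 22.5 mm from the centre line. Over both pads: 67 mm free (top edges), 45 mm pinched. Pinch along the rack's y, from above; the latch posts' tops lie 27 mm below this point.
- catch_right_pad (a point): The same on the -y catch, 31.5 mm to -y of the rack's centre line.
- bottle: Loose bottle with a blue cap, 44 mm across and 85 mm high, origin at the centre of its underside; stands behind the dock. To be left alone.
- amber_vial: Loose amber vial with a black cap, 32 mm across and 62 mm high, origin at the centre of its underside; stands to the left behind the dock. To be left alone.
- tweezers: Loose grey tweezers, 131 mm long (its y), 19 mm wide and 9 mm high, lying to the left of the dock; origin at the centre of their underside. To be left alone.

How it is judged:
By the outcome, as a careful person would: the job done as asked, in the order asked, and still so for the second after the job is handed in, while the arm keeps its last pose, push and grip.
It also fails if it takes over 43 s, if anything falls off the work surface, if the arm or the gripper's body presses on something with over 40 N, if the wrist force passes 120 N, or if a joint passes its speed limit or range.

### The arm

A 6-joint arm with a two-finger parallel gripper is mounted at the origin on a cart in front of the work surface, level with it; the furniture and walls round the work are solid. World frame = base frame: x ahead of the robot, y to its left, z up, the work surface at z = 0. Lengths are in m, angles in rad, forces in N, time in s.
With the tool pointing down it reaches from about 0.2 to 0.875 m from the base axis. Payload 3.4 kg.
Tool frame: the origin (TCP) lies at the very end of the fingers, on their centre line; the grasp point (between the pads) lies behind it (env.grasp_offset is the z of the grasp point in the tool frame, in m); z points along the fingers, y is the direction in which the jaws open and shut (so a half turn about z gives the same grasp; the last joint's range is limited). The gripper opens to 94 mm and grips with 3 to 60 N. Pads are 16 mm wide; open, the fingers measure 119 mm over their backs; the gripper's body (75 mm by 177 mm) begins 78 mm behind the grasp point.
Start: joints at [-1.41, 0.276, 1.505, -0, 1.361, -0.121], TCP at [0.16, -0.552, 0.205] pointing down, gripper open.
Joint ranges: [-2.89, 2.89], [-0.75, 2.08], [0.22, 2.7], [-1.18, 4.32], [0.11, 2.71], [-2.7, 2.7]. Speed limits (rad/s): [2.57, 2.57, 3.14, 3.14, 3.14, 3.14].

### API

Orientations are given as a rotation vector (axis times angle).
In Python, from plant import env gives the robot as it stands. The module is installed in compiled form; this text tells all that it offers.
- The arm moves only by the tool drive_tool, never from a script. Its argument "motion" is a list of rows, each a list of 2 entries, a list of its own where there are three numbers: the shift along the world's x, y, z in mm, then the turn, a rotation vector about the world's x, y, z in degrees. In form: [[[dx, dy, dz], [ax, ay, az]], ...]. A call has 1 to 8 rows; each row is the pose to reach, as a shift and turn from the pose commanded when the call began; what a row does not reach only later rows make up. A row lasts 1/8 s, in which the tool goes at most 62.5 mm and 10.7 degrees, less where a joint would pass 70% of its speed; a pose out of reach is approached as far as the arm can. A call with a gripper value outside its range is refused whole. "hand" is the opening, from -1 (shut) to 1 (fully open), so that 0 is half open, set as the call begins (left out, the last holds). The fingers move at their own pace and stop on an object; the grip force is fixed at half the most. Time passes only in rows, so rows that repeat a pose let the fingers close. It gives the time, the measured TCP pose, the force and the opening at its end, in the units of the state.
- env.sense(): the state, without advancing time (a new reading comes with each control period).
- env.read_camera(name): name is "scene" or "top" or "wrist"; returns a dict with "image" (400x640x3 uint8, red, green, blue), "fx", "fy", "cx", "cy" (pixels), "dist" ([k1, k2, p1, p2, k3] as OpenCV has them; the pictures are not rectified), "world_from_camera" (4x4, takes a point from camera to world coordinates). Camera axes: x right, y up, looking along -z (the intrinsics and any distortion apply to the point x, -y, -z); pixel columns grow to the right and rows downward; lengths in m; the calibration is good to about 2 mm. A picture is of the moment at which its call begins. There is no depth.
- env.sign_off(): hands the job in, once; it reports no verdict.
The state is a dict: "time_s": time; "joints": joint angles; "qd": joint speeds; "joint_efforts": joint torques, N m; "position": TCP position; "tool_rot": TCP orientation; "force": force on the tool from outside, world axes, zero at the start; "wrist_torque": the same for the moment, N m; "finger_gap": finger opening in m.
Only numpy, scipy, OpenCV 4.12 (cv2) and the standard library are available. Lean on these libraries where they do the work, as an engineer would, in place of code of your own. Each camera call takes 0.05 s, during which the arm holds its last target. There are 200 camera calls.

## Working session

There is one attempt and no reset: what is moved stays moved. The work goes in short steps, Python scripts to look and compute and a tool call to move; the robot and the scene stay as the last step left them, time stands still between calls to the robot, and variables do not carry over. Pictures are saved under pics/ and viewed, about 8 in all and at most 12, crops included, and the job is handed in when it is done.

Besides the shell and the picture viewer there is one more tool, called as name(argument=value, ...), one argument or row to a line, values as JSON. drive_tool: Moves the arm, as the interface text tells. Its arguments: {"type":"object","properties":{"motion":{"type":"array"},"hand":{"type":"number"}},"required":["motion"]}

```bash
mkdir -p pics; cat > h.py <<'E'
import numpy as np, cv2
from plant import env
def snap(n,f):
    c=env.read_camera(n); cv2.imwrite('pics/'+f+'.png',c['image'][:,:,::-1]); np.savez('pics/'+f+'.npz',**c); return c
def ray(c,uv):
    K=np.array([[c['fx'],0,c['cx']],[0,c['fy'],c['cy']],[0,0,1]],float)
    p=cv2.undistortPoints(np.array([[uv]],float),K,np.array(c['dist'],float))[0,0]
    T=np.array(c['world_from_camera']); return T[:3,3],T[:3,:3]@np.array([p[0],-p[1],-1])
def plane(c,uv,z):
    o,d=ray(c,uv); return o+d*(z-o[2])/d[2]
def tri(rs):
    A=0;b=0
    for o,d in rs:
        d=d/np.linalg.norm(d);P=np.eye(3)-np.outer(d,d);A=A+P;b=b+P@o
    x=np.linalg.solve(A,b); return x,[np.linalg.norm((np.eye(3)-np.outer(d,d)/(d@d))@(x-o)) for o,d in rs]
def proj(c,X):
    K=np.array([[c['fx'],0,c['cx']],[0,c['fy'],c['cy']],[0,0,1]],float)
    T=np.linalg.inv(np.array(c['world_from_camera'])); p=T[:3,:3]@X+T[:3,3]
    return cv2.projectPoints(np.array([[p[0],-p[1],-p[2]]]),np.zeros(3),np.zeros(3),K,np.array(c['dist'],float))[0].ravel()
def blobs(c,amin=25):
    h=cv2.cvtColor(np.ascontiguousarray(c['image']),cv2.COLOR_RGB2HSV)
    m=cv2.inRange(h,(98,110,50),(125,255,255))
    n,l,s,ce=cv2.connectedComponentsWithStats(m)
    return [(s[i].tolist(),ce[i].round(1).tolist()) for i in range(1,n) if s[i][4]>amin]
E
python3 - <<'E'
from h import *
s=env.sense(); print(s['position'],s['tool_rot'],s['finger_gap'],env.grasp_offset,s['time_s'])
for n in('scene','top','wrist'):
    c=snap(n,n+'0'); print(n,np.array(c['world_from_camera']).round(3).tolist(),c['fx'])
    for b in blobs(c): print(b)
a=cv2.imread('pics/scene0.png');b=cv2.imread('pics/top0.png')
E
```

```text
[ 0.15978608 -0.55174607  0.20459967] [-3.10861247e+00 -4.40923105e-01  6.49479907e-05] 0.09452415889086001 -0.0188 0.0
scene [[-0.762, 0.297, -0.575, 0.11], [-0.647, -0.371, 0.666, 0.839], [-0.015, 0.88, 0.475, 0.52], [0.0, 0.0, 0.0, 1.0]] 395.8408860948426
([443, 88, 12, 5, 31], [447.5, 89.5])
([473, 100, 11, 5, 31], [477.4, 101.7])
([459, 106, 13, 8, 63], [464.6, 109.3])
([548, 113, 11, 5, 33], [553.0, 115.2])
([542, 122, 18, 5, 61], [550.6, 123.8])
([312, 201, 11, 10, 97], [317.1, 205.5])
([193, 205, 48, 39, 1205], [217.7, 224.2])
([378, 205, 10, 8, 56], [382.8, 208.4])
([436, 211, 14, 11, 70], [442.3, 215.5])
([365, 217, 8, 18, 106], [368.8, 225.2])
([476, 235, 6, 6, 26], [478.5, 237.3])
top [[-0.004, 0.998, -0.066, 0.54], [-1.0, -0.005, -0.016, 0.26], [-0.017, 0.066, 0.998, 0.948], [0.0, 0.0, 0.0, 1.0]] 382.38658393203013
([260, 87, 41, 43, 1169], [280.8, 109.3])
([338, 180, 10, 10, 82], [342.4, 184.6])
([356, 242, 7, 7, 44], [358.7, 245.1])
([366, 242, 7, 10, 44], [369.2, 245.8])
([443, 260, 11, 20, 106], [448.3, 269.7])
wrist [[0.279, 0.922, 0.268, 0.239], [-0.96, 0.268, 0.076, -0.53], [-0.002, -0.278, 0.96, 0.383], [0.0, 0.0, 0.0, 1.0]] 321.2206420228652
```

View pics/top0.png

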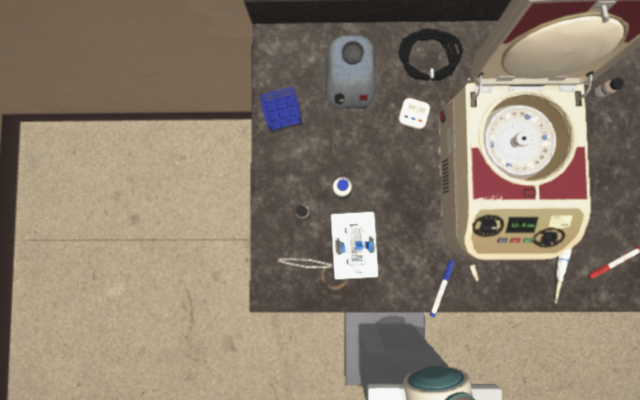

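View pics/scene0.png

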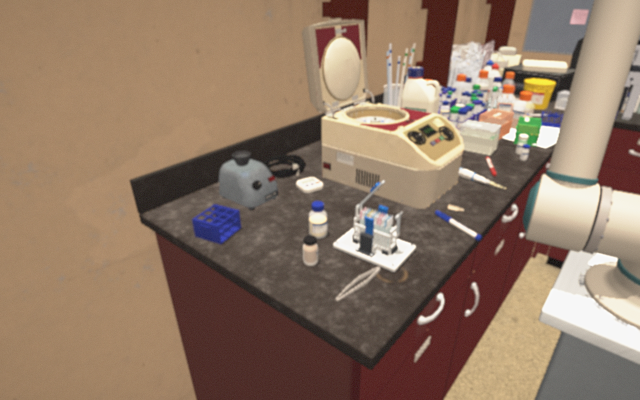

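```bash
python3 - <<'E'
from h import *
a=cv2.imread('pics/scene0.png')[165:275,325:425];b=cv2.imread('pics/top0.png')[205:285,315:395]
A=cv2.resize(a,(400,440),interpolation=cv2.INTER_CUBIC);B=cv2.resize(b,(400,400),interpolation=cv2.INTER_CUBIC)
B=cv2.copyMakeBorder(B,0,40,0,0,cv2.BORDER_CONSTANT)
cv2.imwrite('pics/crop0.png',np.hstack([A,B]))
c=dict(np.load('pics/top0.npz'))
im=c['image']; g=im.min(2); m=(g>165).astype(np.uint8); m[:205]=0;m[285:]=0;m[:,:322]=0;m[:,390:]=0
m=cv2.morphologyEx(m,cv2.MORPH_CLOSE,np.ones((9,9)))
k=max(cv2.findContours(m,0,2)[0],key=cv2.contourArea)
r=cv2.minAreaRect(k);bx=cv2.boxPoints(r);print(r,bx.tolist())
P=np.array([plane(c,p,.014) for p in bx]);print(P.round(4).tolist(),P.mean(0),[np.linalg.norm(P[i]-P[i-1]).round(4) for i in range(4)])
E
```

```text
((348.90765380859375, 245.3384552001953), (65.23274230957031, 54.13874053955078), 86.8201675415039) [[320.07073974609375, 214.27383422851562], [374.1260986328125, 211.270751953125], [377.74456787109375, 276.403076171875], [323.689208984375, 279.4061584472656]]
[[0.5695, 0.2753, 0.014], [0.5763, 0.1434, 0.014], [0.4191, 0.1368, 0.014], [0.4122, 0.2671, 0.014]] [0.49427378 0.20564856 0.014     ] [np.float64(0.1576), np.float64(0.132), np.float64(0.1573), np.float64(0.1306)]
```

View pics/crop0.png

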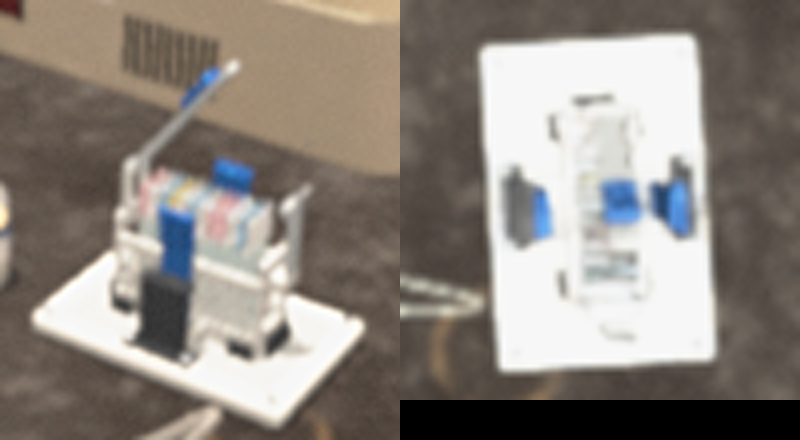

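Top view: the dock spans about px (331,214)–(378,279). The left catch is at (370,246)/(scene 368,225) and the pad at (358.7,245.1) in top, ~(375,186) in scene. The bar is up. My mask also caught the tweezers tip, so I'm redoing the corners by hand.

```bash
python3 - <<'E'
from h import *
t=dict(np.load('pics/top0.npz'));s=dict(np.load('pics/scene0.npz'))
C=np.array([plane(t,p,.014) for p in[(331.4,214),(374.4,212.2),(378,276.6),(335,279.2)]])
print(C.round(4).tolist(),C.mean(0)); e=(C[0]-C[3])+(C[1]-C[2]);yaw=np.arctan2(e[1],e[0]);print('yaw',yaw,np.linalg.norm(e)/2,np.linalg.norm(C[0]-C[1]))
pad,r=tri([ray(t,(358.7,245.1)),ray(s,(375.3,186))]);print('pad',pad,r)
o=C.mean(0);R=np.array([[np.cos(yaw),-np.sin(yaw)],[np.sin(yaw),np.cos(yaw)]])
print('pad rack',R.T@(pad-o)[:2])
for th in np.arange(.6,1.15,.1):
    x=.044-.068*np.cos(th)+.007*np.sin(th);z=.098+.068*np.sin(th)+.007*np.cos(th)
    X=np.r_[o[:2]+R@[x,0],z];print(round(th,1),X.round(4),proj(t,X).round(1),proj(s,X).round(1))
print('catches',[ (proj(t,np.r_[o[:2]+R@[0,y],.086]).round(1),proj(s,np.r_[o[:2]+R@[0,y],.086]).round(1)) for y in(.0315,-.0315)])
E
```

```text
[[0.5701, 0.2476, 0.014], [0.574, 0.1428, 0.014], [0.4186, 0.1361, 0.014], [0.4126, 0.2398, 0.014]] [0.49383813 0.19159454 0.014     ]
yaw 0.046148467625600015 0.15657751535632775 0.1048778973891431
pad [0.50061906 0.1933601  0.15676064] [np.float64(0.0009123524452901899), np.float64(0.0009123524452900629)]
pad rack [0.00685516 0.00145085]
0.6 [0.4857 0.1912 0.1422] [359.5 252.3] [381.1 193.9]
0.7 [0.4903 0.1914 0.1472] [359.5 250.2] [379.3 191.2]
0.8 [0.4955 0.1917 0.1517] [359.6 247.8] [377.2 188.6]
0.9 [0.501  0.1919 0.1556] [359.6 245.2] [375.  186.2]
1.0 [0.507  0.1922 0.159 ] [359.6 242.4] [372.6 184. ]
1.1 [0.5132 0.1925 0.1618] [359.5 239.4] [370.1 182.1]
catches [(array([343. , 247.6]), array([368.6, 222.1])), (array([371.1, 246.2]), array([383.2, 210.2]))]
```

drive_tool(
  motion=[
    [[0,30,30],[0,0,-2]],
    [[10,85,50],[0,0,-4]],
    [[25,140,70],[0,0,-6]],
    [[45,195,80],[0,0,-8]],
    [[65,250,80],[0,0,-10]],
    [[85,305,80],[0,0,-12]],
    [[105,360,80],[0,0,-14]],
    [[125,415,80],[0,0,-14]],
  ],
  hand=-1,
)

```text
time_s: 1.15
position: [0.285, -0.1355, 0.2855]
tool_rot: [3.141, 0.057, 0.001]
force: [1.9, -0.6, -0.8]
finger_gap: 0.0172
```

Pad matches θ≈0.9 in both views, and the catches agree with the dock fix. Next I hover over the pad and check with the wrist camera.

drive_tool(
  motion=[
    [[20,50,0],[0,0,0]],
    [[45,100,0],[0,0,0]],
    [[75,150,0],[0,0,0]],
    [[110,197,0],[0,0,0]],
    [[150,240,0],[0,0,0]],
    [[190,285,-15],[0,0,0]],
    [[228,328,-40],[0,0,0.5]],
    [[228,328,-55],[0,0,0.5]],
  ],
)

```text
time_s: 2.15
position: [0.5142, 0.1931, 0.2276]
tool_rot: [-3.141, -0.078, 0.004]
force: [-1.0, -0.4, -0.2]
finger_gap: 0.0006
```

```bash
python3 - <<'E'
from h import *
s=env.sense();print(s['position'],s['tool_rot'],s['force'])
c=snap('wrist','w1')
for b in blobs(c): print(b)
cs=snap('scene','s1')
w=cv2.resize(c['image'],(560,350));a=cv2.resize(cs['image'][130:270,325:425],(240,336))
cv2.imwrite('pics/v1.png',np.hstack([w,cv2.copyMakeBorder(a,0,14,0,0,0)])[:,:,::-1])
o=np.array([.4938,.1916]);y=.046;R=np.array([[np.cos(y),-np.sin(y)],[np.sin(y),np.cos(y)]])
for n,p in dict(pad=(.0068,0,.1566),cl=(0,.0315,.086),cr=(0,-.0315,.086),clt=(0,.0335,.098),crt=(0,-.0335,.098)).items(): print(n,proj(c,np.r_[o+R@p[:2],p[2]]).round(1))
E
```

```text
[0.51418771 0.1931033  0.22764568] [-3.14061341 -0.07761746  0.00430834] [-0.98290052 -0.37828472 -0.19003278]
([281, 47, 28, 31, 688], [294.6, 61.9])
([287, 184, 12, 36, 250], [292.4, 202.2])
([339, 184, 14, 36, 265], [345.5, 201.9])
([310, 212, 19, 25, 368], [319.2, 222.3])
([472, 223, 28, 36, 393], [485.8, 240.5])
([439, 302, 9, 10, 49], [442.7, 307.4])
pad [318.7 227.1]
cl [288.5 208.5]
cr [348.7 208.7]
clt [285.5 212.1]
crt [351.7 212.4]
```

View pics/v1.png

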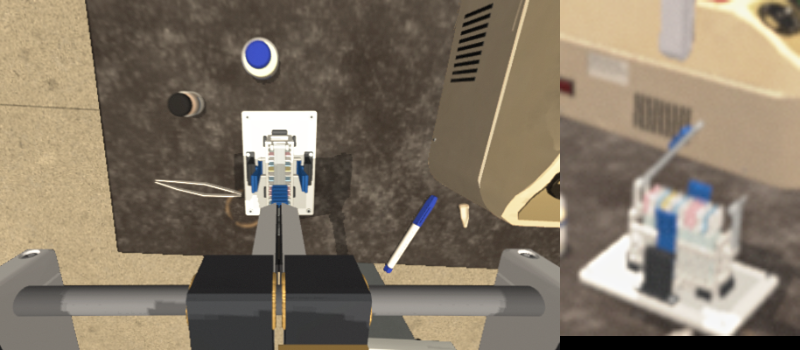

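Wrist view: the fingers hover just +x of the blue pad (full-image px 319,222). Catches are at (292,202) and (345,202), symmetric about the centre line. I'll check x using the plate edges.

```bash
python3 - <<'E'
from h import *
c=dict(np.load('pics/w1.npz'));g=c['image'].min(2).astype(int)
for col in (284,290,350,356):
    p=g[115:260,col]; i=np.where(p>150)[0]+115
    a,b=plane(c,(col,i[0]-.5),.014),plane(c,(col,i[-1]+.5),.014); print(col,i[0],i[-1],a[:2].round(4),b[:2].round(4),((a+b)/2)[:2].round(4),np.linalg.norm(a-b).round(4))
for row in (140,150,160,235,240):
    i=np.where(g[row,270:375]>150)[0]+270
    a,b=plane(c,(i[0]-.5,row),.014),plane(c,(i[-1]+.5,row),.014);print(row,i[0],i[-1],((a+b)/2)[:2].round(4),np.linalg.norm(a-b).round(4))
E
```

```text
284 127 245 [0.5711 0.2367] [0.4168 0.2336] [0.494  0.2352] 0.1544
290 127 245 [0.5715 0.2296] [0.4172 0.2257] [0.4944 0.2276] 0.1543
350 127 245 [0.5751 0.1582] [0.4212 0.1461] [0.4982 0.1522] 0.1543
356 127 244 [0.5755 0.151 ] [0.4231 0.1383] [0.4993 0.1447] 0.1529
140 276 361 [0.5573 0.1949] 0.1037
150 277 361 [0.5454 0.1937] 0.1034
160 277 360 [0.5331 0.1937] 0.1031
235 280 357 [0.4341 0.1887] 0.1025
240 280 357 [0.427  0.1883] 0.103
```

drive_tool(
  motion=[
    [[-2,-1,-40],[0,0,0]],
    [[-4,-1.5,-60],[0,0,0]],
    [[-4,-1.5,-68],[0,0,0]],
    [[-5,-1.5,-72],[0,0,0]],
    [[-9,-1.5,-75],[0,0,0]],
    [[-12,-1.5,-78],[0,0,0]],
    [[-16,-1.5,-82],[0,0,0]],
    [[-19,-1.5,-85.5],[0,0,0]],
  ],
)

```text
time_s: 3.25
position: [0.4935, 0.1892, 0.1448]
tool_rot: [3.141, 0.073, -0.0]
force: [0.5, -0.1, 0.1]
finger_gap: 0.0005
```

```bash
python3 - <<'E'
from h import *
s=env.sense();print(s['position'],s['force'],s['wrist_torque'])
cs=snap('scene','s2');w=snap('wrist','w2')
for b in blobs(w): print(b)
a=cv2.resize(cs['image'][130:270,325:425],(300,420));b=cv2.resize(w['image'][120:270,240:400],(448,420))
cv2.imwrite('pics/v2.png',np.hstack([a,b])[:,:,::-1])
E
```

```text
[0.493529   0.18921336 0.14482426] [ 0.47944767 -0.06654858  0.12078159] [ 0.02373006 -0.01828023  0.0062632 ]
([258, 0, 42, 36, 1239], [279.5, 15.3])
([270, 183, 21, 48, 557], [279.8, 206.7])
([341, 182, 19, 49, 524], [350.4, 206.5])
([507, 231, 37, 45, 678], [525.4, 252.6])
([317, 237, 3, 11, 26], [318.2, 241.7])
([317, 256, 3, 19, 39], [318.3, 265.9])
```

View pics/v2.png

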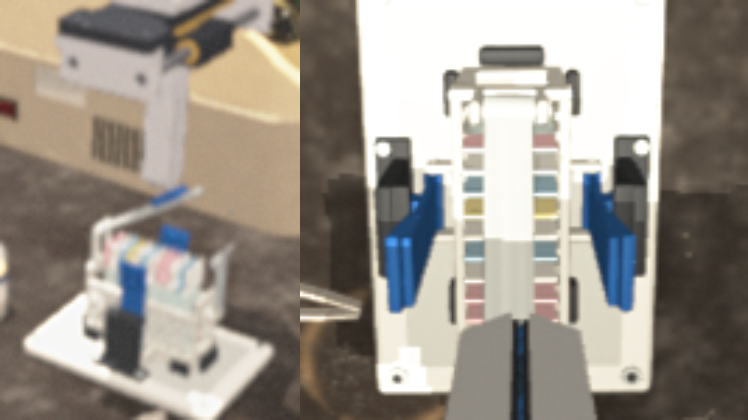

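Scene: the fingertip rests on the pad and the bar is down to ~0.6. Wrist: the bar is centred under the fingers between the two catches. I'll continue along the arc.

drive_tool(
  motion=[
    [[-2,1.5,-5],[0,0,0]],
    [[-4.5,1.5,-10.5],[0,0,0]],
    [[-7,1.5,-15],[0,0,0]],
    [[-9.5,1.5,-20],[0,0,0]],
    [[-11,1.5,-25],[0,0,0]],
    [[-13,1.5,-29],[0,0,0]],
    [[-14,1.5,-32],[0,0,0]],
    [[-15,1.5,-34],[0,0,0]],
  ],
)

```text
time_s: 4.35
position: [0.4793, 0.1906, 0.1111]
tool_rot: [3.141, 0.073, 0.001]
force: [-0.3, 0.4, 3.1]
finger_gap: 0.0004
```

drive_tool(
  motion=[
    [[-1,0,-2],[0,0,0]],
    [[-2,0,-4],[0,0,0]],
    [[-3,0,-5.5],[0,0,0]],
    [[-3,0,-6.5],[0,0,0]],
    [[-3,0,-7],[0,0,0]],
    [[-3,0,-7],[0,0,0]],
  ],
)

```text
time_s: 5.1
position: [0.4755, 0.1906, 0.1049]
tool_rot: [3.141, 0.073, -0.001]
force: [-2.3, -0.1, 7.4]
finger_gap: 0.0009
```

drive_tool(
  motion=[
    [[0,0,-1.5],[0,0,0]],
    [[0,0,-1.5],[0,0,0]],
    [[0,0,-1.5],[0,0,0]],
  ],
)

```text
time_s: 5.48
position: [0.4755, 0.1907, 0.1046]
tool_rot: [-3.141, -0.073, -0.0]
force: [-3.9, -1.0, 14.9]
finger_gap: 0.0006
```

The stop is firm at z=0.1046 (15 N), which matches the shut height of 0.105. Lift off, open over the rack's centre, and check.

drive_tool(
  motion=[
    [[0,0,10],[0,0,0]],
    [[0,0,35],[0,0,0]],
    [[10,0,60],[0,0,0]],
    [[19,0.5,65],[0,0,0]],
    [[19,0.5,65],[0,0,0]],
    [[19,0.5,65],[0,0,0]],
    [[19,0.5,65],[0,0,0]],
    [[19,0.5,65],[0,0,0]],
  ],
  hand=1,
)

```text
time_s: 6.48
position: [0.4944, 0.1911, 0.167]
tool_rot: [3.14, 0.073, -0.002]
force: [0.4, -0.1, 0.2]
finger_gap: 0.0769
```

```bash
python3 - <<'E'
from h import *
s=env.sense();print(s['position'],s['tool_rot'],s['force'],s['finger_gap'])
cs=snap('scene','s3');w=snap('wrist','w3')
for b in blobs(w): print(b)
a=cv2.resize(cs['image'][130:270,325:425],(300,420));b=cv2.resize(w['image'][100:280,220:412],(448,420))
cv2.imwrite('pics/v3.png',np.hstack([a,b])[:,:,::-1])
o=np.array([.495,.1916]);y=.047;R=np.array([[np.cos(y),-np.sin(y)],[np.sin(y),np.cos(y)]])
for n,p in dict(padshut=(-.024,0,.105),clt=(0,.0335,.098),crt=(0,-.0335,.098),clf=(.011,.0335,.098),cln=(-.011,.0335,.098)).items(): print(n,proj(w,np.r_[o+R@p[:2],p[2]]).round(1))
E
```

```text
[0.4944056  0.1910568  0.16699183] [ 3.14042025e+00  7.26674219e-02 -1.71218720e-03] [ 0.35387853 -0.08497154  0.17229061] 0.07692791964064422
([267, 0, 37, 44, 1304], [285.2, 21.5])
([277, 179, 17, 44, 443], [284.7, 201.1])
([342, 179, 17, 44, 434], [350.1, 200.8])
([497, 225, 35, 42, 582], [514.4, 245.3])
([308, 227, 20, 28, 503], [317.5, 240.1])
padshut [317.4 242.6]
clt [276.2 211.8]
crt [358.7 211.8]
clf [275.7 198.8]
cln [276.7 224.5]
```

View pics/v3.png

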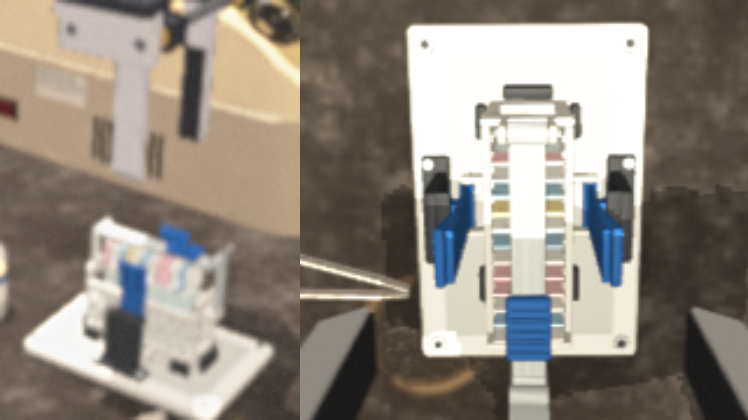

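The bar is shut: the pad lies flat at (317,240), predicted (317,243). The catches are symmetric and within 2 mm of prediction. Now I descend with the jaws fully open.

drive_tool(
  motion=[
    [[1,0.5,0],[0,0,0]],
    [[1,0.5,0],[0,0,0]],
    [[1,0.5,-20],[0,0,0]],
    [[1,0.5,-45],[0,0,0]],
    [[1,0.5,-70],[0,0,0]],
    [[1,0.5,-88],[0,0,0]],
    [[1,0.5,-98],[0,0,0]],
    [[1,0.5,-98],[0,0,0]],
  ],
  hand=1,
)

```text
time_s: 7.58
position: [0.4956, 0.1916, 0.0691]
tool_rot: [3.14, 0.073, -0.002]
force: [0.5, -1.3, 0.6]
finger_gap: 0.0941
```

drive_tool(
  motion=[
    [[0,0,-1],[0,0,0]],
    [[0,0,-1],[0,0,0]],
    [[0,0,-1],[0,0,0]],
    [[0,0,-1],[0,0,0]],
    [[0,0,-1],[0,0,0]],
    [[0,0,-1],[0,0,0]],
    [[0,0,-1],[0,0,0]],
    [[0,0,-1],[0,0,0]],
  ],
  hand=-1,
)

```text
time_s: 8.57
position: [0.4962, 0.1919, 0.0689]
tool_rot: [-3.14, -0.073, -0.001]
force: [-0.0, 1.3, 5.2]
finger_gap: 0.0431
```

Gap 43 mm means both catches are fully in. Small test lift first.

drive_tool(
  motion=[
    [[0,0,0],[0,0,0]],
    [[0,0,2],[0,0,0]],
    [[0,0,5],[0,0,0]],
    [[0,0,8],[0,0,0]],
    [[0,0,12],[0,0,0]],
    [[0,0,12],[0,0,0]],
  ],
)

```text
time_s: 9.32
position: [0.4961, 0.1917, 0.0808]
tool_rot: [-3.141, -0.073, -0.001]
force: [0.4, 0.4, -3.2]
finger_gap: 0.0424
```

Load of ~3 N is the free rack's weight. Lift on slowly.

drive_tool(
  motion=[
    [[0,0,8],[0,0,0]],
    [[0,0,22],[0,0,0]],
    [[0,0,38],[0,0,0]],
    [[0,0,54],[0,0,0]],
    [[0,0,70],[0,0,0]],
    [[0,0,82],[0,0,0]],
    [[0,0,88],[0,0,0]],
    [[0,0,88],[0,0,0]],
  ],
)

```text
time_s: 10.32
position: [0.496, 0.1917, 0.1689]
tool_rot: [-3.141, -0.073, -0.001]
force: [-0.0, -0.1, -3.7]
finger_gap: 0.043
```

drive_tool(
  motion=[
    [[0,0,0],[0,0,0]],
    [[0,0,0],[0,0,0]],
    [[0,0,0],[0,0,0]],
    [[0,0,0],[0,0,0]],
  ],
)

```text
time_s: 10.82
position: [0.4958, 0.1916, 0.1683]
tool_rot: [3.141, 0.073, -0.001]
force: [-0.3, -0.0, -3.0]
finger_gap: 0.0428
```

```bash
python3 - <<'E'
from h import *
s=env.sense();print(s['position'],s['tool_rot'],s['force'],s['wrist_torque'],s['finger_gap'],np.abs(s['qd']).max())
cs=snap('scene','s4');w=snap('wrist','w4');t=snap('top','t4')
a=cv2.resize(cs['image'][120:290,295:425],(344,450));b=cv2.resize(w['image'][80:300,215:425],(430,450))
cv2.imwrite('pics/v4.png',np.hstack([a,b])[:,:,::-1])
t0=dict(np.load('pics/top0.npz'));s0=dict(np.load('pics/scene0.npz'))
for n,c,c0,r in(('bottle top',t,t0,(170,200,325,360)),('vial top',t,t0,(200,225,290,315)),('twz top',t,t0,(252,275,275,325)),('bottle+vial scene',cs,s0,(198,270,298,330)),('twz scene',cs,s0,(280,302,330,365))):
    q=np.abs(c['image'][r[0]:r[1],r[2]:r[3]].astype(int)-c0['image'][r[0]:r[1],r[2]:r[3]]).max(2);print(n,(q>60).sum(),q.mean().round(1))
E
```

```text
[0.49583414 0.19162737 0.1683116 ] [ 3.14058393e+00  7.25558061e-02 -5.50107411e-04] [-3.19920915e-01 -2.63121854e-03 -2.99217421e+00] [ 0.01577506 -0.05455665 -0.01041405] 0.042797464423890395 0.002445268229906431
bottle top 0 8.4
vial top 0 6.9
twz top 22 14.4
bottle+vial scene 0 11.2
twz scene 0 11.2
```

View pics/v4.png

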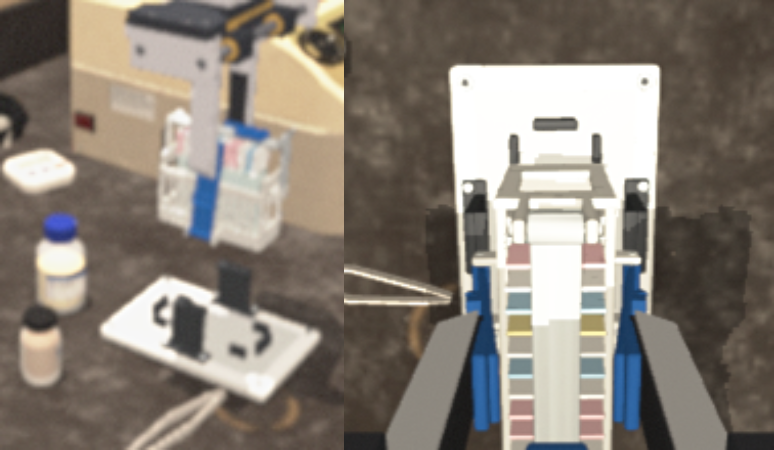

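Scene: the rack is up clear of the posts, bar shut, and bottle, vial and tweezers in place. I'll check level by projecting expected rack points onto the scene image.

```bash
python3 - <<'E'
from h import *
o=np.array([.4955,.1916]);y=.047;R=np.array([[np.cos(y),-np.sin(y)],[np.sin(y),np.cos(y)]])
c=dict(np.load('pics/s4.npz'));w=dict(np.load('pics/w4.npz'))
def draw(c,x0,y0,s,sz):
    im=cv2.resize(c['image'][y0:y0+sz[1]//s,x0:x0+sz[0]//s],sz,interpolation=cv2.INTER_CUBIC)[:,:,::-1].copy()
    for p in[(-54,17,0),(54,17,0),(-54,-17,0),(-54,17,60),(54,17,60),(-54,-17,60),(54,-17,60),(44,0,84),(-24,0,91),(-54,0,101)]:
        u=proj(c,np.r_[o+R@(np.array(p[:2])/1e3),(114+p[2])/1e3]);cv2.circle(im,tuple(int(v) for v in((u-[x0,y0]+.5)*s)),3,(0,0,255),1)
    return im
cv2.imwrite('pics/v5.png',np.hstack([draw(c,345,150,6,(420,420)),draw(w,255,120,3,(360,420))]))
E
```

```text
(no output)
```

View pics/v5.png

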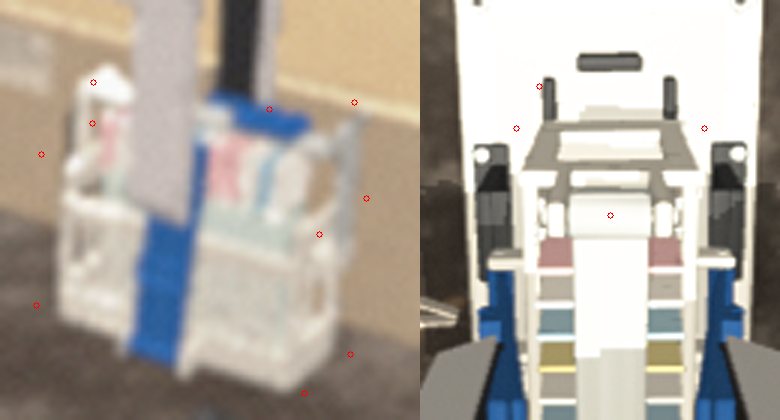

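```bash
python3 -c "
from plant import env
s=env.sense();print(s['time_s'],s['position'],s['force'],s['finger_gap']);print(env.sign_off())"
```

```text
10.975 [0.495896   0.19164168 0.16845109] [-0.1188921  -0.59840172 -2.79308822] 0.04257222881501955
the job is handed in; nothing more can be done
None
```

I shut the keeper bar, pinched both catches and lifted the rack straight up about 100 mm. I handed the job in at 11.0 s with the rack held still.

- **Bar:** I pushed it down along its arc until it met a firm stop at z = 104.6 mm with 15 N, where 105 mm is expected when shut. It stayed shut when I took the finger away, and it still looked shut after the lift.
- **Grip and lift:** The finger gap is 43 mm against 45 mm pinched, so both catches are squeezed against their stops. The load of about 2.8 N matches the rack's weight.
- **Level:** The bottom-edge slope in the scene view was 0.336 against an expected 0.33, and the hinge lies on its predicted point in the wrist view. The outer corner points I projected fell up to about 26 px outside the visible rack corners in a 6x enlargement. I put this down to the rack's ends being narrower than its overall size, but did not confirm it.
- **Bottle and vial:** Before-and-after pictures show no change.
- **Tweezers:** There was no change in the scene view. The top view showed 22 changed pixels in a box that may overlap the dock and the arm's shadow. They looked undisturbed in the last pictures.

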